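# Zero the marble sizing gauge on its setting block

## Robot

A 6-joint arm with a two-finger parallel gripper is mounted at the origin on the work surface. World frame = base frame: x ahead of the robot, y to its left, z up, the work surface at z = 0. Lengths are in m, angles in rad, forces in N, time in s.
With the tool pointing down it reaches from about 0.225 to 0.875 m from the base axis. Payload 3.4 kg.
Tool frame: the origin (TCP) lies on the mounting face of the last link; the fingertips stand 173 mm ahead of it and the grasp point (between the pads) lies 155 mm ahead of it; y points along the fingers, x is the direction in which the jaws open and shut, and the axes are right-handed (so a half turn about y gives the same grasp; the last joint's range is limited). The gripper opens to 85 mm and grips with 20 to 120 N. Pads are 22 mm wide; open, the fingers measure 114 mm over their backs; the gripper's body (76 mm by 85 mm) begins 54 mm behind the grasp point. The pads swing forward as they close: fully open they stand 13 mm farther back than shut.
Start: joints at [1.089, 0.276, 1.505, -0, 1.361, -0.121], TCP at [0.203, 0.538, 0.405] pointing down, gripper open.
Joint ranges: [-2.89, 2.89], [-0.75, 2.08], [0.22, 2.7], [-1.18, 4.32], [0.11, 2.71], [-2.7, 2.7]. Speed limits (rad/s): [2.57, 2.57, 3.14, 3.14, 3.14, 3.14].

## Interface

Orientations are given as a unit quaternion [w, x, y, z].
In Python, from rig import manip, vision, ticket gives the robot as it stands.
- The arm moves only by the tool arm_command, never from a script. Its argument "increments" is one flat list of numbers, 7 for each row, row after row: the turn, a rotation vector about the tool's x, y, z in rad, then the shift along the tool's x, y, z in cm, then the closure, from 0 (fully open) to 1 (shut). In form: [wx, wy, wz, tx, ty, tz, hand, wx, wy, wz, tx, ty, tz, hand, ...]. A call has 1 to 8 rows; each row shifts and turns the commanded pose from where the row before left it, along the tool's axes as they then stand; what a row does not reach is not made up. A row lasts 1/8 s, in which the tool goes at most 62.5 mm and 10.7 degrees, less where a joint would pass 70% of its speed; a pose out of reach is approached as far as the arm can. A call is refused whole if a number of a shift passes 6.25 or a number of a turn 0.188, either way. A call with a gripper value outside its range is refused whole. The fingers move at their own pace and stop on an object; "grip_force" is the grip in N (left out, the last holds). Time passes only in rows, so rows that do not move let the fingers close. It gives the time, the measured TCP pose, the force and the opening at its end, in the units of the state.
- manip.get_state(): the state, without advancing time (a new reading comes with each control period).
- vision.get_image(name): name is "scene" or "top"; returns the picture (480x640x3 uint8, red, green, blue); there is no depth.
- vision.camera_params(name): a dict with "vfov" (degrees; the focal length in pixels is half the picture's height over the tangent of half this angle, whatever the lens; pixels are square), "cx", "cy" (the principal point, pixels), "R" (3x3) and "t" (3): a world point X has camera coordinates R X + t. Camera axes: x right, y down, z forward; pixel columns grow to the right and rows downward; lengths in m; the calibration is good to about 2 mm. A picture is of the moment at which its call begins. camera_params takes no time and is no camera call.
- ticket.sign_off(): hands the job in, once; it reports no verdict.
The state is a dict: "clock": time; "qpos": joint angles; "qd": joint speeds; "effort": joint torques, N m; "position": TCP position; "ee_rot": TCP orientation; "contact_force": force on the tool from outside, world axes, zero at the start; "moment": the same for the moment, N m; "width": finger opening in m.
Only numpy, scipy, OpenCV 4.12 (cv2) and the standard library are available. Lean on these libraries where they do the work, as an engineer would, in place of code of your own. Each camera call takes 0.05 s, during which the arm holds its last target.

## Task

Zero the marble sizing gauge: lower its head by the black cap until the sprung foot rests on the brass setting block with about half of the foot's 12 mm spring travel taken up, never pressed to its stop, and leave the head standing there. Then take the yellow stylus out of its stand, reach with its tip through the white-ringed hole in the top of the grey readout box and press the recessed red button fully down, and finish while still holding the stylus and keeping the button down. Do not shift the setting block, and leave the other things on the table where they are.

Things in the scene. Friction and masses are not known exactly. Their poses are not given: they have to be found in the camera images.
- gauge: Bench comparator stand, fixed: grey base 170 x 110 x 22 mm (own x -50 to +120 mm), a 56 mm steel anvil disc with its top 30 mm above the table, an upright steel column (22 mm thick, top 200 mm above the table) 85 mm behind the anvil's axis (own +x). The origin is on the table under the anvil's axis. A head with a round black indicator and the sprung foot slides on the column.
- cap (a point): Grip point of the gauge head's black cap, 12 mm below its top: an upright cylinder, 20 mm diameter, 34 mm tall, ending 7 mm above the round black indicator (54 mm disc, 26 mm thick). The foot just touches the block when this point is 171 mm above the table; it is at 165 mm at half the foot's travel, 159 mm at its stop.
- gauge_head (a joint): How far the head has been lowered from the top of its slide, m, 0 to 0.056; straight down the column. The foot meets the setting block at 0.040. The slide has a stiff drag: it takes about 3 N downwards (9 N upwards) to move the head, and it stays where it is left.
- gauge_foot (a joint): How far the sprung foot is pushed up into the head, m: 0 hanging free, 0.012 at its stop. The spring gives 0.75 N at first touch and 0.3 N more per mm. Half-way is 0.006.
- foot_face (a point): Centre of the underside of the sprung steel foot (13 mm diameter disc), on the anvil's axis.
- block_center (a point): Centre of the loose brass setting block, an upright cylinder of 32 mm diameter and 25 mm height, standing in the middle of the anvil under the foot (its top is 55 mm above the table).
- stylus_mid (a point): Middle of the stylus's yellow barrel; z points to its blunt end. It stands upright, tip down: barrel 14 mm diameter, 85 mm long (42.5 mm either way of this point), then a round-ended steel tip, 6 mm diameter, 35 mm long. Mass 28 to 46 g. At the start the tip is sunk in the stand, the barrel stands on top of it, and it lifts straight out.
- stylus_tip (a point): The very end of the stylus's steel tip, 77.5 mm below the middle of the barrel.
- stylus_stand: Dark wooden block 60 x 60 x 42 mm with a 9 mm hole in its top, fixed; origin in the middle of its underside, on the table.
- readout: Grey readout box, 100 mm (own x) x 140 mm (own y) x 46 mm high, fixed; origin in the middle of its underside, on the table. Its top carries a dark display on the back half (+x) and the hole in the front half.
- hole (a point): Centre of the mouth of the round hole in the readout box's top, ringed in white, 46 mm above the table, 22 mm in front (own -x) of the box's centre. The hole is an upright shaft of 15 mm diameter.
- cal_button (a joint): How far the recessed button is pressed, m: 0 up, 0.005 fully down. Its spring takes 1.5 N to start and 4 N to be fully down.
- button_top (a point): Centre of the top of the recessed red button, 11 mm diameter; 15 mm below the mouth of the hole when up, 20 mm below when fully down.
- jar: Bystander: glass jar of blue marbles, white lid, 74 mm diameter, 92 mm high. Origin at the centre of its underside.
- ramekin: Bystander: white ceramic ramekin of steel jacks, 82 mm diameter, 42 mm high. Origin at the centre of its underside.
- funnel_cup: Bystander: orange plastic funnel-shaped cup, 78 mm across the rim, 78 mm high. Origin at the centre of its underside.
- ball_center (a point): Bystander: centre of the black silicone ball, 40 mm diameter, resting in a small cork ring.
- clamp_stand: Bystander: sprung clamp on a round 96 mm foot and post, gripping a green plastic marble-run track 240 mm long, about 135 mm high. Origin at the centre of its underside; the track runs along its own y.
Things that resemble listed ones, but are neither listed nor needed, are in the scene too. Leave any orange look-alike of the gauge alone. Several things have the shape of the stylus_stand; the one meant has the colours described above.

How it is judged:
On the way, in this order (a step that is already met when the one before it is completed fails the run):
1. the sprung foot rests on the setting block with 2 to 10 mm of its 12 mm travel taken up (value of joint gauge_foot between 0.002 and 0.01 m and contact force between gauge_foot and setting_block above 0.3 N), for 0.3 s.
2. the stylus is lifted clear out of its stand in the fingers (z of stylus_tip in the frame of stylus_stand above 0.045 m and contact force between the fingers and stylus above 1 N), for 0.1 s.
3. the stylus, held in the fingers and reaching through the hole, holds the button down with the foot still on the block (all of step 1 and value of joint cal_button above 0.004 m and contact force between stylus and cal_button above 0.5 N and contact force between the fingers and stylus above 1 N and contact force between the fingers and readout below 0.5 N and horizontal distance between stylus_tip and hole below 0.008 m and angle between stylus_mid's own z axis and vertical below 0.35 rad), for 0.2 s.
At the end, for the whole second after the job is handed in: The sprung foot stands on the setting block with 2 to 10 mm of its travel taken up; the stylus is held in the fingers, its tip in the hole and on the button, leaning less than 20 degrees; the button is at least 4 of its 5 mm down; the fingers do not touch the readout box (all of step 3); the arm keeps its last pose, push and grip.
It fails at once if the foot is pressed to its stop (value of joint gauge_foot above 0.0115 m).
It fails at once if the button is pressed before the foot rests on the block (value of joint cal_button above 0.002 m and value of joint gauge_foot below 0.002 m).
It fails at once if the setting block is shifted by more than 8 mm (distance of block_center from where it was at the start of the episode above 0.008 m).
It fails at once if a bystander is shifted by more than 20 mm (distance of any of jar, ramekin, funnel_cup, clamp_stand, ball_center from where it was at the start of the episode above 0.02 m).
It also fails if it takes over 58 s, if anything falls off the work surface, if the arm or the gripper's body presses on something with over 40 N, if the wrist force passes 120 N, or if a joint passes its speed limit or range.

## Working session

There is one attempt and no reset: what is moved stays moved. The work goes in short steps, Python scripts to look and compute and a tool call to move; the robot and the scene stay as the last step left them, time stands still between calls to the robot, and variables do not carry over. Pictures are saved under pics/ and viewed, and the job is handed in when it is done.

Besides the shell and the picture viewer there is one more tool, called after ">>>" as a command line: name --argument value ..., lists and objects as JSON in quotes. arm_command: Moves the arm, as the interface text tells. Its arguments: {"type":"object","properties":{"increments":{"type":"array"},"grip_force":{"type":"number"}},"required":["increments"]}

```bash
ls; mkdir -p pics
python3 - <<'E'
from rig import manip, vision
import cv2
print(manip.get_state())
for n in("scene","top"):
    im=vision.get_image(n);cv2.imwrite(f"pics/{n}0.png",im[:,:,::-1]);print(n,vision.camera_params(n))
E
```

```text
pics
{'clock': 0.0, 'qpos': array([ 1.08899161e+00,  2.76615362e-01,  1.50612916e+00,  3.49541385e-06,
        1.36067661e+00, -1.21037299e-01]), 'qd': array([ 6.76498554e-04,  7.07257019e-05,  9.11969334e-04, -7.80092410e-04,
        1.63148512e-04, -2.13700912e-04]), 'effort': array([-7.97299890e-05, -4.16768610e+01, -2.45805395e+01, -6.65478910e-04,
        1.07894756e-02, -2.39143297e-06]), 'position': array([0.20290103, 0.53779593, 0.40382937]), 'ee_rot': array([-0.58129117,  0.58189063,  0.40161076, -0.40275633]), 'contact_force': array([-0.03294055, -0.00988805, -0.24685157]), 'moment': array([ 0.04835246, -0.03047143, -0.04020763]), 'width': 0.08531003085429562}
scene {'vfov': 51.28575128258945, 'cx': 326.5335742612319, 'cy': 245.87656841749433, 'R': array([[ 0.76967671,  0.63820251, -0.01718473],
       [ 0.35390457, -0.44890507, -0.82050947],
       [-0.53136552,  0.62544528, -0.57137456]]), 't': array([-0.33029959, -0.0729479 ,  1.48284553])}
top {'vfov': 48.8430576063203, 'cx': 321.7150062171499, 'cy': 228.3375816954084, 'R': array([[ 0.01443991, -0.99987692, -0.00613415],
       [-0.99729169, -0.01395957, -0.07221092],
       [ 0.0721164 ,  0.00716025, -0.99737052]]), 't': array([-0.0681119 ,  0.50627183,  1.47329106])}
```

View pics/scene0.png

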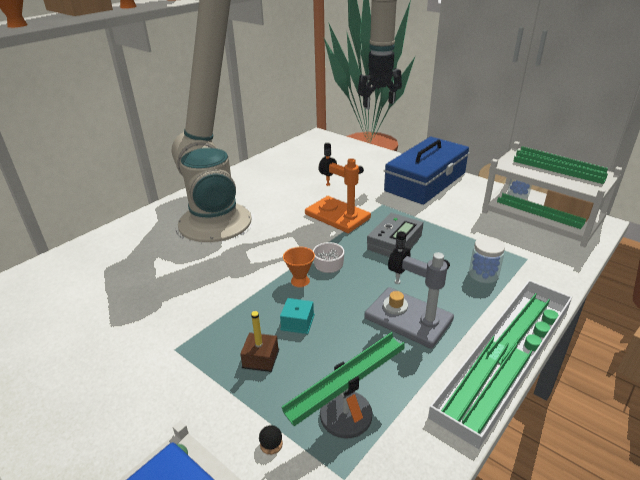

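View pics/top0.png

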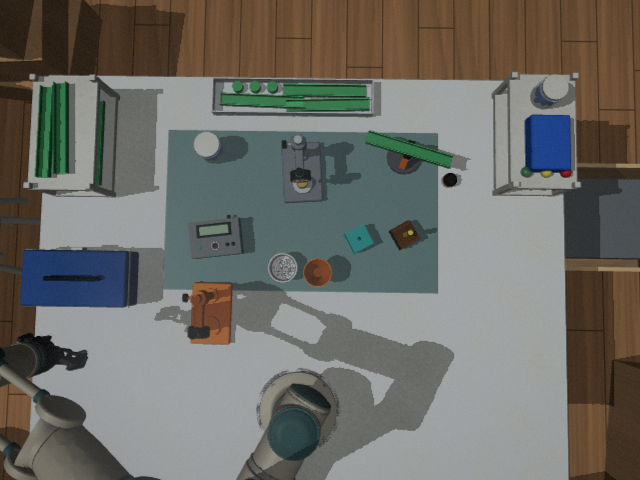

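The overview shows the grey gauge at top-view (300,170), the readout at (215,237), the yellow stylus in its stand at (405,234), and the jar at (207,146). I'll zoom in on these.

Run:
```python
import cv2
t=cv2.imread("pics/top0.png");s=cv2.imread("pics/scene0.png")
a=cv2.resize(t[125:275,180:340],None,fx=5,fy=4.0*1.0 if 0 else 5,interpolation=cv2.INTER_CUBIC)
cv2.imwrite("pics/t_a.png",cv2.resize(t[125:265,180:340],(640,560),interpolation=cv2.INTER_CUBIC))
cv2.imwrite("pics/t_b.png",cv2.resize(t[210:260,370:450],(800,500),interpolation=cv2.INTER_CUBIC))
cv2.imwrite("pics/s_a.png",cv2.resize(s[210:350,350:470],(480,560),interpolation=cv2.INTER_CUBIC))
cv2.imwrite("pics/s_b.png",cv2.resize(s[300:380,230:320],(630,560),interpolation=cv2.INTER_CUBIC))
```

```text
(no output)
```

View pics/t_a.png

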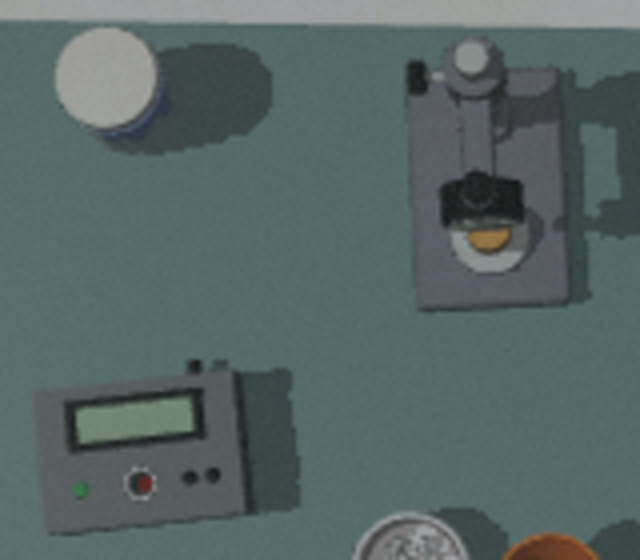

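View pics/t_b.png

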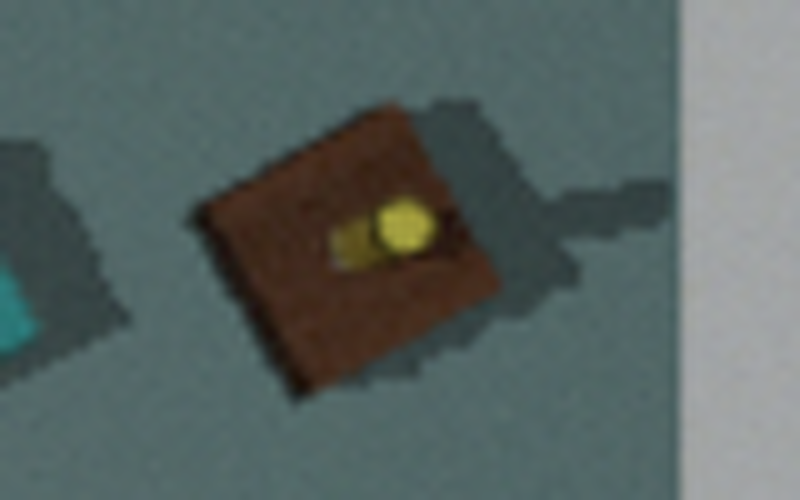

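View pics/s_a.png

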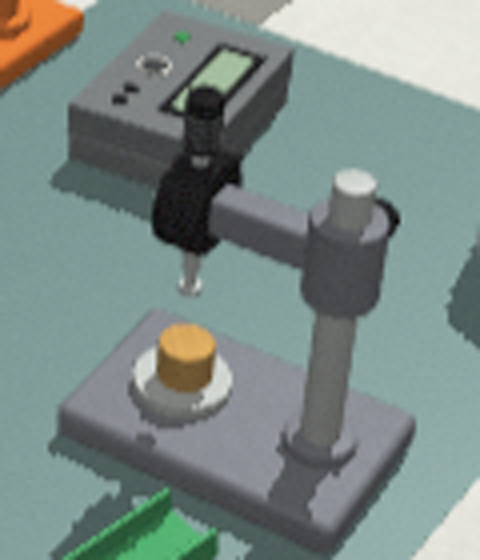

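View pics/s_b.png

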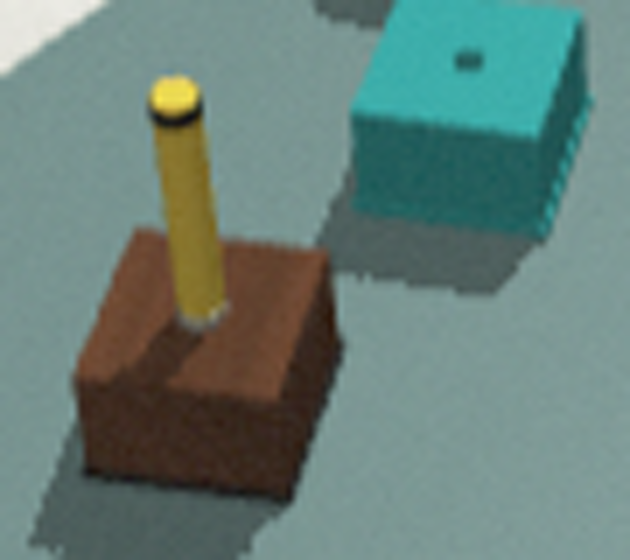

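The crops show these features:
- **Cap top:** about (299.5,172) in top and (401,234) in scene.
- **Hole ring:** (215,246) in top and (388,226) in scene.
- **Stylus end:** (410.5,232.6) in top and (255,313) in scene.
- **Gauge:** base, column and block are clear in both.

Next I'll triangulate and check the sizes.

```bash
cat > h.py <<'E'
import numpy as np, cv2
from rig import manip, vision
def cam(n):
    p=vision.camera_params(n);f=240/np.tan(np.radians(p["vfov"]/2));return np.array([[f,0,p["cx"]],[0,f,p["cy"]],[0,0,1]]),np.array(p["R"]),np.array(p["t"])
def ray(n,u):
    K,R,t=cam(n);d=R.T@np.linalg.solve(K,[u[0],u[1],1]);return -R.T@t,d
def onz(n,u,z):
    c,d=ray(n,u);return c+d*(z-c[2])/d[2]
def tri(ut,us):
    A=[];b=[];cs=[]
    for n,u in(("top",ut),("scene",us)):
        c,d=ray(n,u);d/=np.linalg.norm(d);P=np.eye(3)-np.outer(d,d);A.append(P);b.append(P@c);cs.append((P,c))
    x=np.linalg.solve(sum(A),sum(b));return x,[np.linalg.norm(P@(x-c))*1e3 for P,c in cs]
def proj(n,X):
    K,R,t=cam(n);v=K@(R@np.array(X)+t);return v[:2]/v[2]
E
python3 - <<'E'
from h import *
np.set_printoptions(precision=4,suppress=True)
o=lambda x,y,s,a,b:((x+.5)/s-.5+a,(y+.5)/s-.5+b)
def show(l,ut,us,z):
    print(l,'tri',*tri(ut,us),'top',onz('top',ut,z)[:2],'scene',onz('scene',us,z)[:2])
T=lambda x,y:o(x,y,4,180,125); S=lambda x,y:o(x,y,4,350,210)
show('cap',T(478,189),S(206,97),.223)
show('coltop',T(472,57),S(356,184),.200)
show('hole',T(141,484),S(153,65),.046)
show('sty',o(405,226,10,370,210),o(176,92,7,230,300),.127)
print('block',onz('scene',S(187,341),.055))
print('box corners',[onz('top',T(*p),.046)[:2] for p in((34,393),(240,371),(248,515),(50,534))])
print('base corners',[onz('top',T(*p),.022)[:2] for p in((408,72),(559,68),(570,302),(419,309))])
print('stand corners top',[onz('top',o(*p,10,370,210),.042)[:2] for p in((395,103),(500,285),(303,393),(200,210))])
print('jar',onz('top',T(107,78),.092)[:2])
E
```

```text
cap tri [ 0.633  -0.0037  0.2158] [np.float64(1.5039027658194768), np.float64(1.5039027658194537)] top [ 0.6304 -0.005 ] scene [ 0.6395 -0.012 ]
coltop tri [0.7194 0.0019 0.1967] [np.float64(0.549888387155249), np.float64(0.5498883871554029)] top [0.7181 0.0014] scene [ 0.7217 -0.0018]
hole tri [0.4532 0.2339 0.045 ] [np.float64(0.11555385567817282), np.float64(0.11555385567813029)] top [0.4531 0.2337] scene [0.4541 0.2327]
sty tri [ 0.493  -0.2921  0.1261] [np.float64(0.6327056913137433), np.float64(0.6327056913137707)] top [ 0.4926 -0.2925] scene [ 0.4943 -0.2923]
block [ 0.6357 -0.0044  0.055 ]
box corners [array([0.5152, 0.3098]), array([0.5325, 0.1672]), array([0.4328, 0.1591]), array([0.4177, 0.2956])]
base corners [array([0.7501, 0.0568]), array([ 0.7544, -0.0507]), array([ 0.5868, -0.0609]), array([0.5804, 0.0457])]
stand corners top [array([ 0.5325, -0.3032]), array([ 0.4823, -0.3324]), array([ 0.4516, -0.278 ]), array([ 0.5019, -0.2493])]
jar [0.7268 0.2552]
```

The measurements are consistent:
- **Gauge:** axis about (0.634,-0.004), column 85 mm away, cap top about 0.216–0.22.
- **Hole:** (0.453,0.234) at 45 mm triangulated.
- **Stylus:** (0.493,-0.292) at 126 mm.

My plan is to shut the fingers and push the cap top down to 177 mm, watching the force.

```bash
cat >> h.py <<'E'
from scipy.spatial.transform import Rotation as Ro
np.set_printoptions(precision=4,suppress=True)
def st(): return manip.get_state()
def RT(s):
    q=np.array(s["ee_rot"]);return Ro.from_quat(q[[1,2,3,0]])
def go(*targets,z0=None):
    s=st();R=RT(s);p=np.array(s["position"]);print(p,R.as_matrix().round(3).tolist(),s["contact_force"],s["width"],s["clock"])
    zt=R.as_matrix()[:,2];x=R.as_matrix()[:,0]
    # fix tilt: turn (tool frame) taking z to down
    ax=np.cross(zt,[0,0,-1]);print('levelling turn tool',R.inv().apply(ax),'jaw yaw deg',np.degrees(np.arctan2(x[1],x[0])))
    for t in targets:
        print('to',t,'tool cm',R.inv().apply(np.array(t)-p)*100);p=np.array(t)
E
python3 -c "
from h import *
go((.203,.538,.50),(.634,-.004,.50),(.634,-.004,.41))"
```

```text
[0.2029 0.5378 0.4039] [[0.353, -0.001, -0.936], [0.936, -0.001, 0.353], [-0.002, -1.0, 0.0]] [0.1996 0.3775 0.6627] 0.08557640259638025 0.1
levelling turn tool [-1.      0.0017 -0.    ] jaw yaw deg 69.33018132337065
to (0.203, 0.538, 0.5) tool cm [ 0.0061 -9.609  -0.0022]
to (0.634, -0.004, 0.5) tool cm [-35.4976   0.0464 -59.4573]
to (0.634, -0.004, 0.41) tool cm [ 0.0149  9.     -0.0019]
```

>>> arm_command --increments '[0, 0, 0, 0, -4.8, 0, 1, 0, 0, 0, 0, -4.8, 0, 1, 0, 0, 0, -2.22, 0, -3.72, 1, 0, 0, 0, -2.22, 0, -3.72, 1, 0, 0, 0, -2.22, 0, -3.72, 1, 0, 0, 0, -2.22, 0, -3.72, 1, 0, 0, 0, -2.22, 0, -3.72, 1, 0, 0, 0, -2.22, 0, -3.72, 1]' --grip_force 40

```text
clock: 1.1
position: [0.3654, 0.3333, 0.5003]
ee_rot: [0.582, -0.582, -0.402, 0.402]
contact_force: [0.1, 0.4, 0.1]
width: 0.0001
```

>>> arm_command --increments '[0, 0, 0, -2.22, 0, -3.72, 1, 0, 0, 0, -2.22, 0, -3.72, 1, 0, 0, 0, -2.22, 0, -3.72, 1, 0, 0, 0, -2.22, 0, -3.72, 1, 0, 0, 0, -2.22, 0, -3.72, 1, 0, 0, 0, -2.22, 0, -3.72, 1, 0, 0, 0, -2.22, 0, -3.72, 1, 0, 0, 0, -2.22, 0, -3.72, 1]'

```text
clock: 2.1
position: [0.5813, 0.0621, 0.5002]
ee_rot: [0.582, -0.581, -0.402, 0.402]
contact_force: [0.3, 0.6, 0.3]
width: -0.0003
```

```bash
sed -i 's/zt=R.as_matrix()\[:,2\]/zt=R.as_matrix()[:,1]/' h.py; python3 -c "
from h import *
go((.634,-.004,.50),(.634,-.004,.41))"
```

```text
[0.5813 0.0621 0.5002] [[0.353, -0.001, -0.936], [0.936, 0.0, 0.353], [-0.0, -1.0, 0.001]] [0.2634 0.5551 0.2786] -0.0003163024249183729 2.1
levelling turn tool [-0.0009  0.     -0.    ] jaw yaw deg 69.31866593953477
to (0.634, -0.004, 0.5) tool cm [-4.3221  0.0134 -7.2681]
to (0.634, -0.004, 0.41) tool cm [ 0.0004  9.     -0.0081]
```

>>> arm_command --increments '[0, 0, 0, -1.44, 0, -2.42, 1, 0, 0, 0, -1.44, 0, -2.42, 1, 0, 0, 0, -1.44, 0, -2.43, 1, 0, 0, 0, 0, 3, 0, 1, 0, 0, 0, 0, 3, 0, 1, 0, 0, 0, 0, 3, 0, 1, 0, 0, 0, 0, 0, 0, 1]'

```text
clock: 2.98
position: [0.6326, -0.0024, 0.408]
ee_rot: [0.583, -0.58, -0.401, 0.404]
contact_force: [-0.7, 0.1, 0.4]
width: -0.0
```

Run:
```python
from h import *
go((.634,-.004,.41),(.634,-.004,.35))
t=vision.get_image("top")[:,:,::-1];s=vision.get_image("scene")[:,:,::-1]
a=cv2.resize(t[130:210,260:340],(400,400),interpolation=cv2.INTER_CUBIC)
b=cv2.resize(s[200:300,360:460],(400,400),interpolation=cv2.INTER_CUBIC)
cv2.imwrite("pics/c1.png",np.hstack([a,b]))
```

```text
[ 0.6326 -0.0024  0.408 ] [[0.353, -0.007, -0.936], [0.936, 0.001, 0.353], [-0.001, -1.0, 0.007]] [-0.6728  0.0599  0.4404] -1.3236058530631876e-05 2.975
levelling turn tool [-0.0065  0.     -0.0012] jaw yaw deg 69.3479468176971
to (0.634, -0.004, 0.41) tool cm [-0.1042 -0.2059 -0.1882]
to (0.634, -0.004, 0.35) tool cm [ 0.0072  5.9999 -0.039 ]
```

View pics/c1.png

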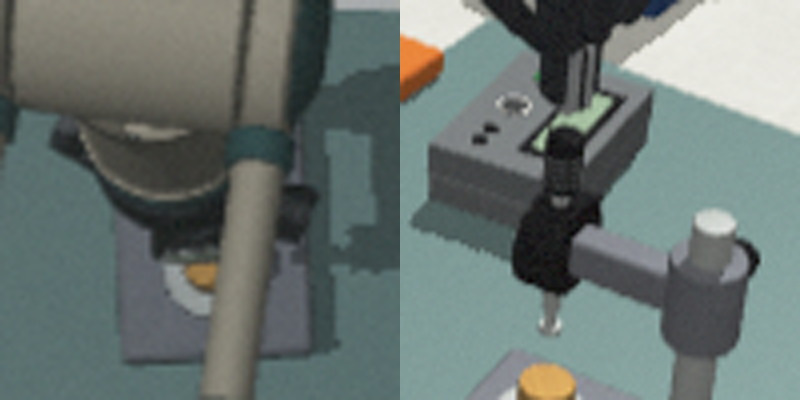

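The scene crop shows the shut fingertips just above the cap and slightly to its right: tips around (575,112), cap top around (563,137). I'll check this against the projection.

Run:
```python
from h import *
c=lambda n,X,a,b,s:(proj(n,X)-[a,b])*s
for z in(.235,.253,.223,.217): print(z,c("scene",(.6326,-.0024,z),360,200,4)+[400,0],c("scene",(.634,-.004,z),360,200,4)+[400,0])
```

```text
0.235 [564.8993 102.775 ] [565.5275 105.0406]
0.253 [567.3518  72.4284] [567.9908  74.6643]
0.223 [563.2918 122.6654] [563.9131 124.9498]
0.217 [562.4961 132.5104] [563.114 134.804]
```

Run:
```python
import cv2
from h import *
s=vision.get_image("scene")[:,:,::-1]
cv2.imwrite("pics/c2.png",cv2.resize(s[205:270,380:445],(585,585),interpolation=cv2.INTER_CUBIC))
```

```text
(no output)
```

View pics/c2.png

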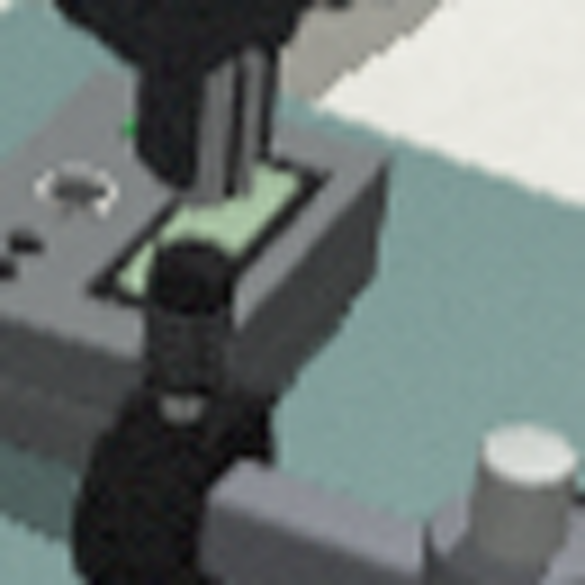

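>>> arm_command --increments '[-0.005, 0, 0, -0.1, 0.6, -0.19, 1, 0, 0, 0, 0, 0.6, 0, 1, 0, 0, 0, 0, 0, 0, 1]'

```text
clock: 3.5
position: [0.6346, -0.0044, 0.3982]
ee_rot: [-0.58, 0.583, 0.403, -0.401]
contact_force: [0.4, 0.4, -0.3]
width: -0.0001
```

>>> arm_command --increments '[0, 0, 0, 0, 0.5, 0, 1, 0, 0, 0, 0, 0.5, 0, 1]'

```text
clock: 3.75
position: [0.6349, -0.0044, 0.3891]
ee_rot: [-0.58, 0.583, 0.404, -0.401]
contact_force: [-2.2, -0.2, 3.1]
width: -0.0001
```

>>> arm_command --increments '[0, 0, 0, 0, 0.3, 0, 1, 0, 0, 0, 0, 0.3, 0, 1]'

```text
clock: 4.0
position: [0.635, -0.0044, 0.3829]
ee_rot: [-0.58, 0.583, 0.403, -0.401]
contact_force: [-0.1, 0.3, 2.9]
width: 0.0001
```

>>> arm_command --increments '[0, 0, 0, 0, 0.5, 0, 1, 0, 0, 0, 0, 0.5, 0, 1, 0, 0, 0, 0, 0.5, 0, 1, 0, 0, 0, 0, 0.5, 0, 1, 0, 0, 0, 0, 0.3, 0, 1, 0, 0, 0, 0, 0, 0, 1]'

```text
clock: 4.75
position: [0.6347, -0.0044, 0.3589]
ee_rot: [-0.581, 0.583, 0.403, -0.402]
contact_force: [0.1, -0.0, -0.3]
width: 0.0003
```

>>> arm_command --increments '[0, 0, 0, 0, 0.1, 0, 1, 0, 0, 0, 0, 0.1, 0, 1]'

```text
clock: 5.0
position: [0.6346, -0.0044, 0.3577]
ee_rot: [-0.58, 0.583, 0.403, -0.401]
contact_force: [-0.6, 0.3, 2.5]
width: 0.0001
```

>>> arm_command --increments '[0, 0, 0, 0, 0.1, 0, 1, 0, 0, 0, 0, 0.1, 0, 1]'

```text
clock: 5.25
position: [0.6346, -0.0044, 0.3558]
ee_rot: [-0.58, 0.583, 0.403, -0.401]
contact_force: [-2.2, -0.4, 4.0]
width: -0.0003
```

>>> arm_command --increments '[0, 0, 0, 0, 0.1, 0, 1, 0, 0, 0, 0, 0.1, 0, 1]'

```text
clock: 5.5
position: [0.6346, -0.0044, 0.3537]
ee_rot: [-0.58, 0.583, 0.403, -0.401]
contact_force: [-2.7, -0.0, 3.7]
width: -0.0
```

>>> arm_command --increments '[0, 0, 0, 0, 0.1, 0, 1, 0, 0, 0, 0, 0.1, 0, 1, 0, 0, 0, 0, 0.1, 0, 1]'

```text
clock: 5.88
position: [0.6348, -0.0044, 0.3507]
ee_rot: [-0.58, 0.583, 0.403, -0.401]
contact_force: [-4.1, 0.1, 4.8]
width: 0.0002
```

>>> arm_command --increments '[0, 0, 0, 0, 0.05, 0, 1, 0, 0, 0, 0, 0, 0, 1, 0, 0, 0, 0, 0, 0, 1]'

```text
clock: 6.25
position: [0.6351, -0.0045, 0.3501]
ee_rot: [-0.58, 0.583, 0.403, -0.401]
contact_force: [-3.1, 0.3, 4.2]
width: 0.0001
```

Run:
```python
from h import *
go((.634,-.004,.35))
s=vision.get_image("scene")[:,:,::-1]
cv2.imwrite("pics/c3.png",cv2.resize(s[225:315,360:450],(585,585),interpolation=cv2.INTER_CUBIC))
```

```text
[ 0.6351 -0.0045  0.3501] [[0.353, 0.005, -0.936], [0.936, -0.002, 0.353], [0.0, -1.0, -0.005]] [-3.0808  0.2715  4.1955] 0.0001217508048624688 6.25
levelling turn tool [0.0052 0.     0.0001] jaw yaw deg 69.32662794118383
to (0.634, -0.004, 0.35) tool cm [0.0049 0.0128 0.1178]
```

View pics/c3.png

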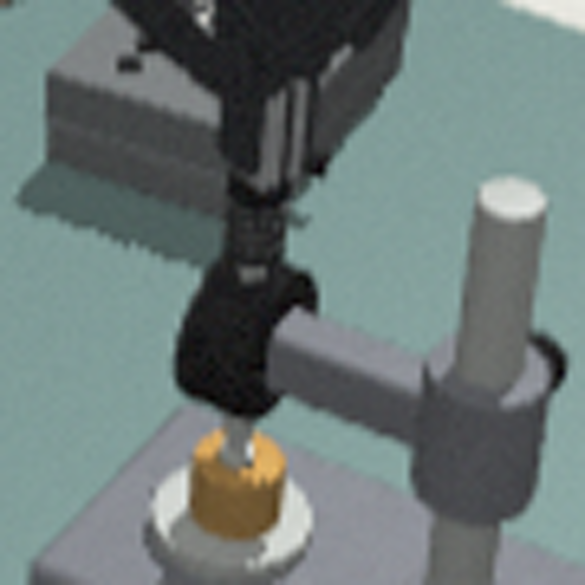

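The foot now rests on the brass block at about (240,460), and the fingers press on the cap top. TCP is 350 mm, as planned. Next I retreat and move to the stylus.

>>> arm_command --increments '[0, 0, 0, 0, -0.5, 0, 1, 0, 0, 0, 0, -2, 0, 1, 0, 0, 0, 0, -4.2, 0, 1, 0, 0, 0, 0, -4.2, 0, 1, 0, 0, 0, 0, 0, 0, 1]'

```text
clock: 6.92
position: [0.6357, -0.0043, 0.4635]
ee_rot: [-0.578, 0.585, 0.406, -0.398]
contact_force: [0.1, 0.6, -0.4]
width: -0.0001
```

Run:
```python
from h import *
go((.493,-.292,.45),(.493,-.292,.35))
s=vision.get_image("scene")[:,:,::-1]
cv2.imwrite("pics/c4.png",cv2.resize(s[225:315,360:450],(585,585),interpolation=cv2.INTER_CUBIC))
```

```text
[ 0.6357 -0.0043  0.4635] [[0.353, 0.015, -0.936], [0.936, -0.003, 0.353], [0.003, -1.0, -0.015]] [ 0.1388  0.5772 -0.372 ] -7.330618325268553e-05 6.925
levelling turn tool [ 0.0152 -0.      0.0028] jaw yaw deg 69.32960261790326
to (0.493, -0.292, 0.45) tool cm [-31.9562   1.2113   3.218 ]
to (0.493, -0.292, 0.35) tool cm [-0.0283  9.9988  0.1521]
```

View pics/c4.png

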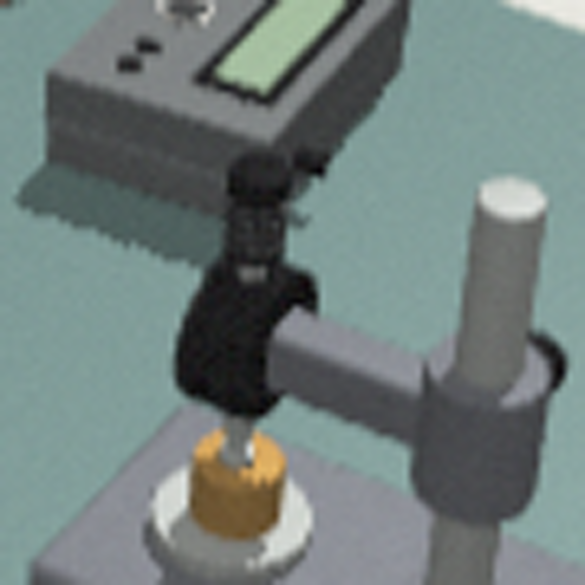

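The head stayed where I left it, with the cap at (258,175) and the foot on the block. Moving to the stylus with the gripper opening.

>>> arm_command --increments '[0.015, 0, 0, -4, 0, 0.4, 0.5, 0, 0, 0, -4, 0, 0.4, 0.2, 0, 0, 0, -4, 0, 0.4, 0.2, 0, 0, 0, -4, 0, 0.4, 0.2, 0, 0, 0, -4, 0, 0.4, 0.2, 0, 0, 0, -4, 0, 0.4, 0.2, 0, 0, 0, -4, 0, 0.4, 0.2, 0, 0, 0, -4, 0, 0.4, 0.2]'

```text
clock: 7.98
position: [0.491, -0.2936, 0.4576]
ee_rot: [0.585, -0.578, -0.4, 0.404]
contact_force: [0.7, -0.5, -0.0]
width: 0.0682
```

>>> arm_command --increments '[0, 0, 0, 0, 0, 0, 0.2, 0, 0, 0, 0, 0, 0, 0.2]'

```text
clock: 8.22
position: [0.4917, -0.2922, 0.4582]
ee_rot: [0.585, -0.578, -0.4, 0.404]
contact_force: [0.6, -0.2, -0.1]
width: 0.0683
```

Run:
```python
from h import *
go((.493,-.292,.36),(.493,-.292,.255))
s=vision.get_image("scene")[:,:,::-1]
cv2.imwrite("pics/c5.png",cv2.resize(s[190:370,190:340],(500,600),interpolation=cv2.INTER_CUBIC))
```

```text
[ 0.4917 -0.2922  0.4582] [[0.353, -0.01, -0.935], [0.935, 0.005, 0.353], [0.001, -1.0, 0.011]] [ 0.5677 -0.2221 -0.0752] 0.06831141429280232 8.225
levelling turn tool [-0.0115 -0.      0.0014] jaw yaw deg 69.30401042527973
to (0.493, -0.292, 0.36) tool cm [ 0.0533  9.8191 -0.2229]
to (0.493, -0.292, 0.255) tool cm [-0.0151 10.4993 -0.1204]
```

View pics/c5.png

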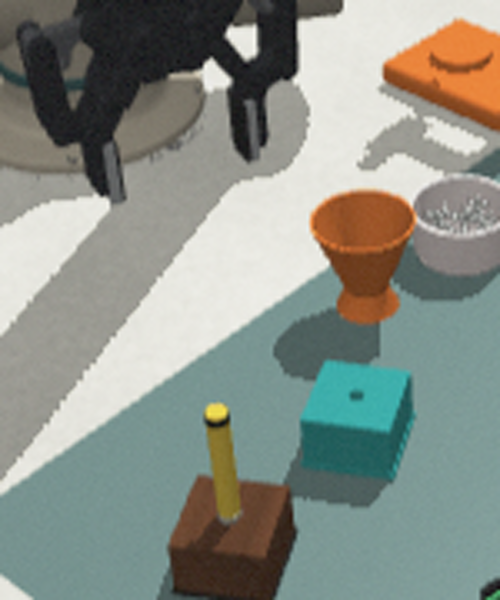

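The fingers are open and on either side of the stylus line; the stylus top is at crop (217,412). Nothing else is in the way, so I descend.

>>> arm_command --increments '[-0.0115, 0, 0, 0.05, 2, -0.12, 0.2, 0, 0, 0, 0, 4, 0, 0.2, 0, 0, 0, 0, 3.8, 0, 0.2, 0, 0, 0, 0, 3, 0, 0.2, 0, 0, 0, 0, 0, 0, 0.2]'

```text
clock: 8.9
position: [0.4926, -0.2906, 0.3289]
ee_rot: [0.583, -0.58, -0.402, 0.403]
contact_force: [0.9, 0.4, 0.3]
width: 0.0683
```

Run:
```python
from h import *
go((.493,-.292,.25))
s=vision.get_image("scene")[:,:,::-1]
cv2.imwrite("pics/c6.png",cv2.resize(s[250:370,200:320],(600,600),interpolation=cv2.INTER_CUBIC))
```

```text
[ 0.4926 -0.2906  0.3289] [[0.351, -0.003, -0.936], [0.936, 0.004, 0.351], [0.002, -1.0, 0.004]] [0.8684 0.3833 0.2591] 0.06825479380189149 8.9
levelling turn tool [-0.0041  0.      0.0022] jaw yaw deg 69.42125432260998
to (0.493, -0.292, 0.25) tool cm [-0.1322  7.8934 -0.1138]
```

View pics/c6.png

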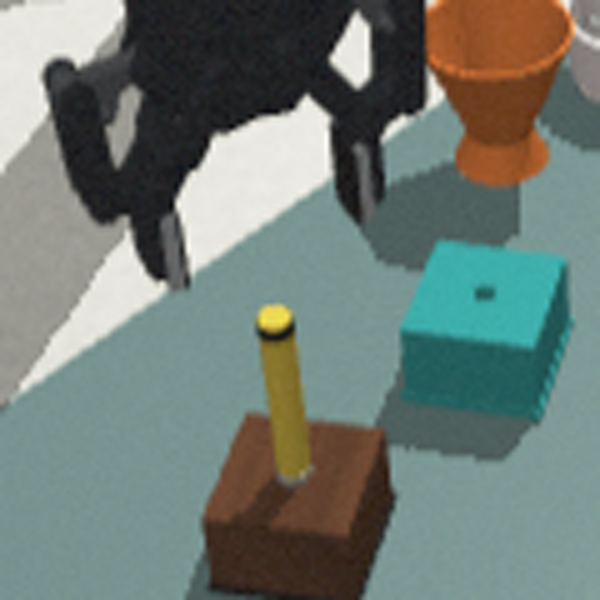

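The stylus top at (275,318) is centred under the two fingertips at (178,285) and (365,220).

>>> arm_command --increments '[-0.004, 0, 0, -0.13, 2, -0.08, 0.2, 0, 0, 0, 0, 2, 0, 0.2, 0, 0, 0, 0, 2, 0, 0.2, 0, 0, 0, 0, 1.9, 0, 0.2, 0, 0, 0, 0, 0, 0, 0.2]'

```text
clock: 9.57
position: [0.4939, -0.2937, 0.2529]
ee_rot: [-0.58, 0.583, 0.404, -0.401]
contact_force: [0.1, 0.1, -0.6]
width: 0.0685
```

Run:
```python
from h import *
go((.493,-.292,.25))
s=vision.get_image("scene")[:,:,::-1]
cv2.imwrite("pics/c7.png",cv2.resize(s[250:370,200:320],(600,600),interpolation=cv2.INTER_CUBIC))
```

```text
[ 0.4939 -0.2937  0.2529] [[0.352, 0.005, -0.936], [0.936, -0.002, 0.352], [0.0, -1.0, -0.006]] [ 0.0901  0.1262 -0.5845] 0.06845883009015892 9.575
levelling turn tool [ 0.0056 -0.      0.0002] jaw yaw deg 69.36274858457347
to (0.493, -0.292, 0.25) tool cm [0.1248 0.2876 0.147 ]
```

View pics/c7.png

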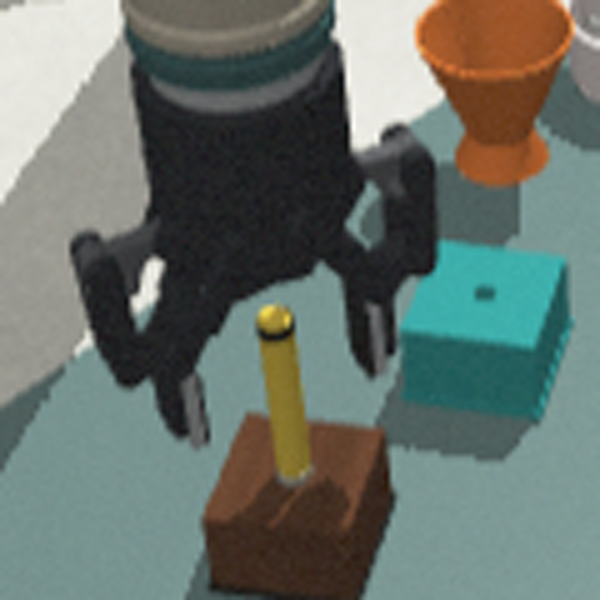

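The fingertip midpoint (287,407) falls on the barrel axis at that height (285,408), so it's well centred. Closing now.

>>> arm_command --increments '[0.005, 0, 0, 0.12, 0.1, 0.15, 0.4, 0, 0, 0, 0, 0, 0, 0.6, 0, 0, 0, 0, 0, 0, 0.8, 0, 0, 0, 0, 0, 0, 1, 0, 0, 0, 0, 0, 0, 1, 0, 0, 0, 0, 0, 0, 1]' --grip_force 40

```text
clock: 10.38
position: [0.4926, -0.2924, 0.2518]
ee_rot: [-0.581, 0.582, 0.402, -0.402]
contact_force: [-0.2, 0.2, 3.3]
width: 0.0129
```

Run:
```python
from h import *
go((.493,-.292,.25))
s=vision.get_image("scene")[:,:,::-1]
cv2.imwrite("pics/c8.png",cv2.resize(s[250:370,200:320],(600,600),interpolation=cv2.INTER_CUBIC))
```

```text
[ 0.4926 -0.2924  0.2518] [[0.353, 0.001, -0.936], [0.936, -0.001, 0.353], [-0.0, -1.0, -0.001]] [-0.197   0.1783  3.2923] 0.012938603605286002 10.375
levelling turn tool [ 0.0013 -0.     -0.0001] jaw yaw deg 69.32161428025846
to (0.493, -0.292, 0.25) tool cm [ 0.0467  0.1848 -0.0201]
```

View pics/c8.png

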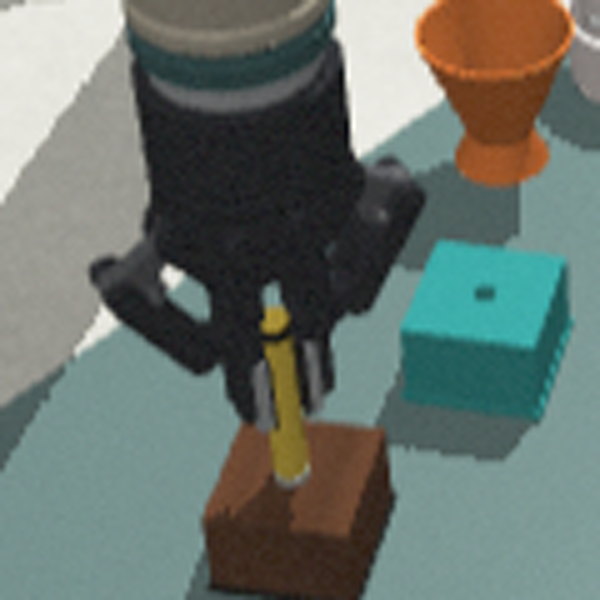

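The stylus is gripped (opening 12.9 mm) and centred between the pads at (285,390). Now lifting straight up.

>>> arm_command --increments '[0, 0, 0, 0, -1, 0, 1, 0, 0, 0, 0, -2, 0, 1, 0, 0, 0, 0, -3, 0, 1, 0, 0, 0, 0, -3, 0, 1, 0, 0, 0, 0, -3, 0, 1, 0, 0, 0, 0, -2, 0, 1, 0, 0, 0, 0, 0, 0, 1]'

```text
clock: 11.3
position: [0.4926, -0.2924, 0.3932]
ee_rot: [-0.58, 0.583, 0.403, -0.402]
contact_force: [-0.4, 0.3, -0.6]
width: 0.0131
```

Run:
```python
from h import *
go((.453,.234,.39))
s=vision.get_image("scene")[:,:,::-1]
cv2.imwrite("pics/c9.png",cv2.resize(s[210:370,200:320],(450,600),interpolation=cv2.INTER_CUBIC))
p=np.array(st()["position"]);Y=RT(st()).as_matrix()[:,1]
for d in(.12,.155,.21,.2448): print(d,(proj("scene",p+Y*d)-[200,210])*3.75)
```

```text
[ 0.4926 -0.2924  0.3932] [[0.353, 0.003, -0.936], [0.936, -0.002, 0.353], [-0.001, -1.0, -0.004]] [-0.4245  0.3128 -0.5508] 0.0131139094745951 11.3
levelling turn tool [ 0.004  -0.     -0.0011] jaw yaw deg 69.3311105569891
to (0.453, 0.234, 0.39) tool cm [47.8544  0.1746 22.289 ]
0.12 [172.0736 154.8576]
0.155 [180.0402 214.0802]
0.21 [191.8714 302.0324]
0.2448 [198.9555 354.6954]
```

View pics/c9.png

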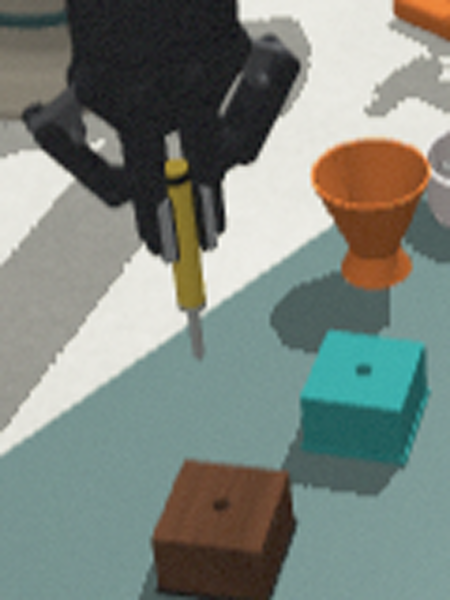

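The stylus is clear of the stand, with its tip at (199,357) against a predicted (199,355), so the tip model holds. Next I move over the hole.

>>> arm_command --increments '[0.004, 0, 0, 3.99, 0, 1.86, 1, 0, 0, 0, 3.99, 0, 1.86, 1, 0, 0, 0, 3.99, 0, 1.86, 1, 0, 0, 0, 3.99, 0, 1.86, 1, 0, 0, 0, 3.99, 0, 1.86, 1, 0, 0, 0, 3.99, 0, 1.86, 1, 0, 0, 0, 3.99, 0, 1.86, 1, 0, 0, 0, 3.99, 0, 1.86, 1]'

```text
clock: 12.35
position: [0.4652, 0.0603, 0.3905]
ee_rot: [0.583, -0.58, -0.401, 0.404]
contact_force: [0.1, -0.3, 0.0]
width: 0.0128
```

>>> arm_command --increments '[0, 0, 0, 3.99, 0, 1.86, 1, 0, 0, 0, 3.99, 0, 1.86, 1, 0, 0, 0, 3.99, 0, 1.86, 1, 0, 0, 0, 3.9, 0, 1.8, 1, 0, 0, 0, 0, 0, 0, 1, 0, 0, 0, 0, 0, 0, 1]'

```text
clock: 13.1
position: [0.4525, 0.2332, 0.391]
ee_rot: [0.582, -0.58, -0.401, 0.404]
contact_force: [-0.0, -0.0, -0.6]
width: 0.0129
```

Run:
```python
from h import *
go((.453,.234,.31),(.453,.234,.2918))
s=vision.get_image("scene")[:,:,::-1]
cv2.imwrite("pics/d1.png",cv2.resize(s[150:270,340:460],(600,600),interpolation=cv2.INTER_CUBIC))
p=np.array(st()["position"]);Y=RT(st()).as_matrix()[:,1]
print((proj("scene",p+Y*.2448)-[340,150])*5)
```

```text
[0.4525 0.2332 0.391 ] [[0.352, -0.006, -0.936], [0.936, -0.0, 0.352], [-0.002, -1.0, 0.005]] [-0.0383 -0.0129 -0.5917] 0.012947005462038379 13.1
levelling turn tool [-0.005  -0.     -0.0023] jaw yaw deg 69.36527641284883
to (0.453, 0.234, 0.31) tool cm [ 0.1134  8.0978 -0.0553]
to (0.453, 0.234, 0.2918) tool cm [ 0.0041  1.82   -0.0092]
[245.3352 215.323 ]
```

View pics/d1.png

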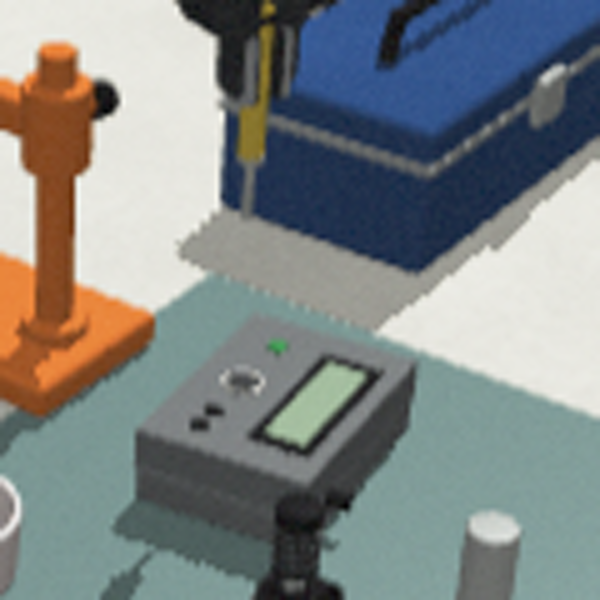

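The tip at (247,212) is vertically above the hole ring at (243,380). I'll check orange-gauge clearance, then descend to just above the mouth.

Run:
```python
from h import *
t=cv2.imread("pics/top0.png")
cv2.imwrite("pics/o.png",cv2.resize(t[275:350,150:250],(800,600),interpolation=cv2.INTER_CUBIC))
print(onz("scene",(351.2,159.4),.2))
```

```text
[0.3182 0.2437 0.2   ]
```

View pics/o.png

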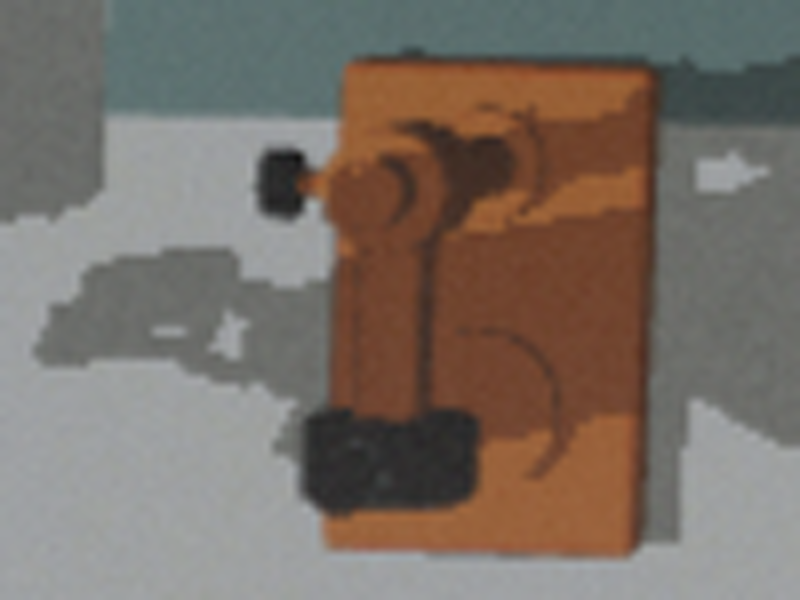

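The orange column is at (0.318,0.244), 13 cm from the hole axis, which leaves enough clearance.

>>> arm_command --increments '[-0.005, 0, 0, 0.11, 2, -0.05, 1, 0, 0, 0, 0, 2.5, 0, 1, 0, 0, 0, 0, 2.5, 0, 1, 0, 0, 0, 0, 1.9, 0, 1, 0, 0, 0, 0, 0, 0, 1, 0, 0, 0, 0, 0, 0, 1]'

```text
clock: 13.9
position: [0.4542, 0.2337, 0.3038]
ee_rot: [-0.581, 0.582, 0.402, -0.401]
contact_force: [0.4, -0.6, -0.6]
width: 0.0129
```

Run:
```python
from h import *
go((.453,.234,.301),(.453,.234,.2718))
s=vision.get_image("scene")[:,:,::-1]
cv2.imwrite("pics/d2.png",cv2.resize(s[180:250,355:425],(600,600),interpolation=cv2.INTER_CUBIC))
p=np.array(st()["position"]);Y=RT(st()).as_matrix()[:,1]
print((proj("scene",p+Y*.2448)-[355,180])*600/70, (proj("scene",(.453,.234,.046))-[355,180])*600/70)
```

```text
[0.4542 0.2337 0.3038] [[0.354, 0.002, -0.935], [0.935, -0.0, 0.354], [0.001, -1.0, -0.002]] [ 0.367  -0.6227 -0.6249] 0.012909976716439087 13.9
levelling turn tool [ 0.0023 -0.      0.0006] jaw yaw deg 69.25979989898457
to (0.453, 0.234, 0.301) tool cm [-0.0197  0.2786  0.1265]
to (0.453, 0.234, 0.2718) tool cm [-0.0018  2.92    0.0068]
[288.7071 357.0869] [281.0915 390.3226]
```

View pics/d2.png

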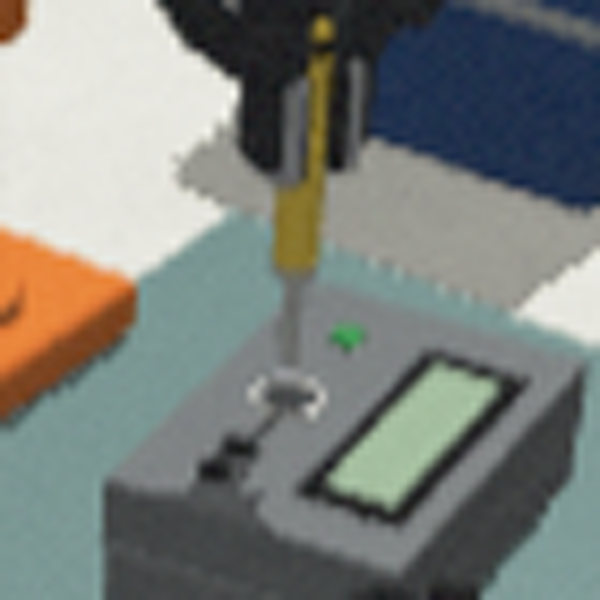

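The tip at (288,363) sits right above the ring centre at (287,396), about 13 mm over the mouth. Inserting.

>>> arm_command --increments '[0.002, 0, 0, -0.02, 0.5, 0.11, 1, 0, 0, 0, 0, 0.5, 0, 1, 0, 0, 0, 0, 0.5, 0, 1, 0, 0, 0, 0, 0.5, 0, 1, 0, 0, 0, 0, 0, 0, 1]'

```text
clock: 14.58
position: [0.4524, 0.2345, 0.2826]
ee_rot: [0.582, -0.581, -0.402, 0.403]
contact_force: [-1.2, -1.1, -0.5]
width: 0.0131
```

>>> arm_command --increments '[0, 0, 0, 0, 0.3, 0, 1, 0, 0, 0, 0, 0.2, 0, 1, 0, 0, 0, 0, 0, 0, 1]'

```text
clock: 14.95
position: [0.4526, 0.2345, 0.278]
ee_rot: [0.582, -0.581, -0.402, 0.402]
contact_force: [-0.1, -0.6, -0.2]
width: 0.0128
```

Run:
```python
from h import *
go((.453,.234,.2708))
s=vision.get_image("scene")[:,:,::-1]
cv2.imwrite("pics/d3.png",cv2.resize(s[180:250,355:425],(600,600),interpolation=cv2.INTER_CUBIC))
```

```text
[0.4526 0.2345 0.278 ] [[0.353, -0.001, -0.936], [0.936, 0.0, 0.353], [-0.0, -1.0, 0.001]] [-0.0635 -0.6099 -0.2171] 0.012844715322615012 14.95
levelling turn tool [-0.0008 -0.     -0.0001] jaw yaw deg 69.32693672499285
to (0.453, 0.234, 0.2708) tool cm [-0.0334  0.7204 -0.0563]
```

View pics/d3.png

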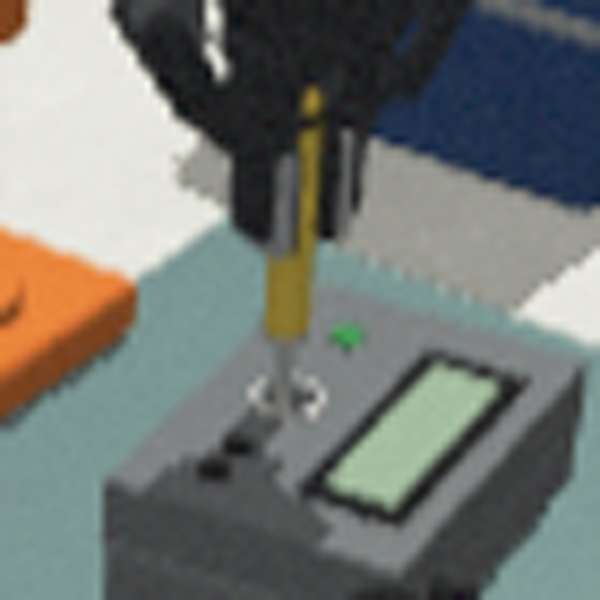

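The tip has passed through the ring at about (287,405) with no contact force, and by pose it is 13 mm below the mouth. Now pressing in small steps.

>>> arm_command --increments '[0, 0, 0, 0, 0.15, 0, 1, 0, 0, 0, 0, 0.15, 0, 1]'

```text
clock: 15.25
position: [0.4527, 0.2345, 0.2752]
ee_rot: [0.582, -0.581, -0.402, 0.402]
contact_force: [-0.4, 0.1, 1.6]
width: 0.0131
```

>>> arm_command --increments '[0, 0, 0, 0, 0.15, 0, 1, 0, 0, 0, 0, 0.15, 0, 1]'

```text
clock: 15.5
position: [0.4528, 0.2345, 0.2723]
ee_rot: [0.582, -0.581, -0.402, 0.402]
contact_force: [-0.4, -0.9, 3.1]
width: 0.0129
```

>>> arm_command --increments '[0, 0, 0, 0, 0.1, 0, 1, 0, 0, 0, 0, 0.1, 0, 1]'

```text
clock: 15.75
position: [0.4528, 0.2346, 0.2703]
ee_rot: [0.582, -0.581, -0.402, 0.402]
contact_force: [-1.0, -0.3, 3.3]
width: 0.0129
```

>>> arm_command --increments '[0, 0, 0, 0, 0.1, 0, 1, 0, 0, 0, 0, 0, 0, 1]'

```text
clock: 16.0
position: [0.4528, 0.2346, 0.27]
ee_rot: [0.582, -0.582, -0.402, 0.402]
contact_force: [-0.9, -0.7, 7.4]
width: 0.0132
```

>>> arm_command --increments '[0, 0, 0, 0, 0.1, 0, 1, 0, 0, 0, 0, 0, 0, 1]'

```text
clock: 16.25
position: [0.4529, 0.2346, 0.2697]
ee_rot: [-0.582, 0.582, 0.403, -0.402]
contact_force: [-2.6, -1.0, 12.2]
width: 0.0133
```

The force jumped past 4 N and the motion stalled, so the button is at its bottom. I'll ease off slightly and check.

>>> arm_command --increments '[0, 0, 0, 0, -0.05, 0, 1, 0, 0, 0, 0, 0, 0, 1, 0, 0, 0, 0, 0, 0, 1, 0, 0, 0, 0, 0, 0, 1]'

```text
clock: 16.75
position: [0.4529, 0.2346, 0.2699]
ee_rot: [-0.582, 0.582, 0.403, -0.402]
contact_force: [-1.2, -0.4, 10.6]
width: 0.0129
```

Run:
```python
from h import *
go((.453,.234,.2708))
s=vision.get_image("scene")[:,:,::-1]
a=cv2.resize(s[180:250,355:425],(400,400),interpolation=cv2.INTER_CUBIC)
b=cv2.resize(s[225:315,360:450],(400,400),interpolation=cv2.INTER_CUBIC)
cv2.imwrite("pics/d4.png",np.hstack([a,b]))
go()
```

```text
[0.4529 0.2346 0.2699] [[0.353, 0.001, -0.936], [0.936, 0.001, 0.353], [0.001, -1.0, -0.001]] [-1.2128 -0.4144 10.6253] 0.012936627802630345 16.75
levelling turn tool [0.0007 0.     0.0009] jaw yaw deg 69.33284058394979
to (0.453, 0.234, 0.2708) tool cm [-0.0501 -0.0943 -0.0337]
[0.4528 0.2346 0.2699] [[0.353, 0.001, -0.936], [0.936, 0.001, 0.353], [0.001, -1.0, -0.001]] [-2.4367 -0.9391 10.2586] 0.012904198286841258 16.8
levelling turn tool [ 0.0007 -0.      0.001 ] jaw yaw deg 69.33377473316366
```

View pics/d4.png

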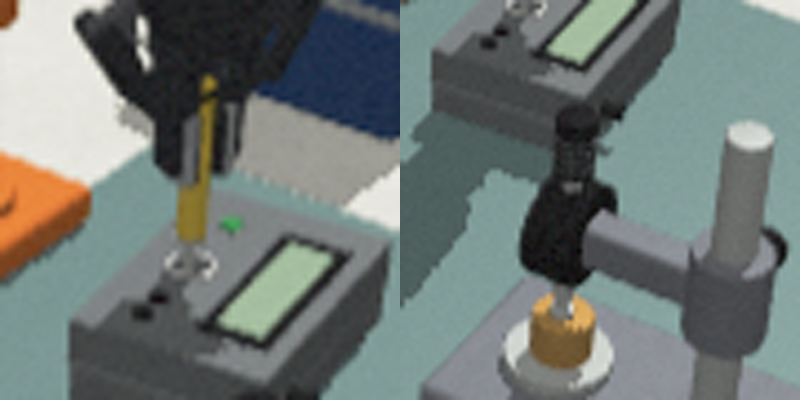

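The left crop shows the stylus upright, with the barrel end (192,240) about 15 mm above the ring (190,266) as expected for a fully pressed button. The fingers are well clear of the box. The right crop shows the foot still on the block at (565,305). Handing in.

```bash
python3 -c "
from rig import ticket,manip
print(ticket.sign_off()); s=manip.get_state(); print(s['clock'],s['position'],s['contact_force'],s['width'])"
```

```text
the job is handed in; nothing more can be done
None
the job is handed in; nothing more can be done
```

I zeroed the gauge, took the stylus out of its stand, pressed the button fully down and handed the job in at about 17 s of the 58 s allowed. The hand-in gave no verdict.

- **Gauge:** I lowered the head by pushing the cap top down with the fingers shut. The final TCP height was 350 mm, which puts the cap point at about 165 mm and the foot near half its travel. The force rose from about 3 N to 4–5 N, as expected from the foot spring. The last picture shows the head and foot still there and the block in place.
- **Stylus and button:** I gripped the stylus with the setting at 40 N (12.9 mm measured opening) and went in through the hole. The button bottomed at TCP 270 mm, against about 271 mm predicted. I left about 10 N of push on it, upright to within about 0.1°, with the fingers clear of the box in the last picture.

**Checks that disagreed:** the two views gave cap positions about 3 mm apart (1.5 mm from each ray). In the scene view the fingertips looked about 3 mm off the cap's centre during the push, which was within what the push allows. Downward force during the last part of the gauge push was about 1 N lower than the nominal 5.5 N, within the noise and the uncertain drag.

I did not measure the bystanders again at the end; nothing in the moves or the forces suggested contact with any of them.

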